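# Roll coolant tubes on the glass and scrap the bent one

### The job

Three metal coolant tubes, cut to length for the computer, lie on its glass side panel; at least one is slightly bent. Roll each tube along the glass under a fingertip to feel whether it lifts: lay any tube that lifts in the cardboard carton, and roll those that run true at least one full turn on to one side and leave them there on the glass. Leave the mug, the mouse and the screwdriver where they are.

Things in the scene. Friction and masses are not known exactly. Their poses are not given: they have to be found in the camera images.
- glass_top (a point): the centre of the upper face of the smoked-glass side panel, 290 mm (its x) by 380 mm (its y) and 5 mm thick, flat, level and fixed on the desk; z is up. Three plain metal tubes lie on it along its x, side by side, 100 mm apart along its y, and roll along its y
- lane_1 (a point): mark of the first tube's start (on the right seen from the robot), fixed on the glass: where the middle of its axis lies at first, 7 mm above the glass, to within 10 mm along it and 3 mm sideways; the tube lies along this x axis to within 3 degrees. The mark stays when the tube is rolled; the tubes are not tracked
- lane_2 (a point): mark of the second tube's start (in the middle seen from the robot), fixed on the glass: where the middle of its axis lies at first, 7 mm above the glass, to within 10 mm along it and 3 mm sideways; the tube lies along this x axis to within 3 degrees. The tubes look alike, 14 mm in diameter, 180 mm long, 80 to 125 g; which lies where differs
- lane_3 (a point): mark of the third tube's start (on the left seen from the robot), fixed on the glass: where the middle of its axis lies at first, 7 mm above the glass, to within 10 mm along it and 3 mm sideways; the tube lies along this x axis to within 3 degrees. A bent tube is bowed 2 mm and lies with the bow flat; its middle lifts once in a full turn; let go, it rocks back flat
- carton_floor (a point): the centre of the inner floor, 5 mm above the desk, of an open cardboard carton standing beside the glass, left or right: 260 mm (its x) by 130 mm (its y) outside, 60 mm high, walls 5 mm, fixed. z is up
- mug: a white ceramic mug, 82 mm across, 95 mm high, with a handle, on the other side of the glass from the carton; the point is the centre of its underside
- mouse: a black computer mouse, 118 x 62 x 36 mm, beyond the glass on the left; the point is the centre of its underside
- driver: a screwdriver, 160 mm long, lying beyond the glass on the right; the point is in its middle, on the desk

How it is judged:
At the end, for the whole second after the job is handed in: The bent tube lies at rest in the carton, its centre inside the walls and within 30 mm of the carton's floor; both straight tubes lie at rest on the glass, each with its centre at least 30 mm from where it started (a full turn of a 14 mm tube is 44 mm) (x of bent_tube in the frame of carton_floor between -0.12 and 0.12 m and y of bent_tube in the frame of carton_floor between -0.06 and 0.06 m and z of bent_tube in the frame of carton_floor between 0 and 0.03 m and linear speed of each of bent_tube, straight_tube_a, straight_tube_b below 0.02 m/s and x of straight_tube_a in the frame of glass_top between -0.145 and 0.145 m and y of straight_tube_a in the frame of glass_top between -0.19 and 0.19 m and z of straight_tube_a in the frame of glass_top between 0.003 and 0.014 m and distance of each of straight_tube_a, straight_tube_b from where it was at the start of the episode above 0.03 m and x of straight_tube_b in the frame of glass_top between -0.145 and 0.145 m and y of straight_tube_b in the frame of glass_top between -0.19 and 0.19 m and z of straight_tube_b in the frame of glass_top between 0.003 and 0.014 m); the robot touches nothing.
It fails at once if the mug is shifted by more than 30 mm (distance of mug from where it was at the start of the episode above 0.03 m).
It fails at once if the mouse is shifted by more than 30 mm (distance of mouse from where it was at the start of the episode above 0.03 m).
It fails at once if the screwdriver is shifted by more than 30 mm (distance of driver from where it was at the start of the episode above 0.03 m).
It also fails if it takes over 72 s, if anything falls off the work surface, if the arm or the gripper's body presses on something with over 40 N, if the wrist force passes 120 N, or if a joint passes its speed limit or range.

### The arm

A 7-joint arm with a two-finger parallel gripper is mounted at the origin on the work surface. World frame = base frame: x ahead of the robot, y to its left, z up, the work surface at z = 0. Lengths are in m, angles in rad, forces in N, time in s.
With the tool pointing down it reaches from about 0.425 to 0.8 m from the base axis. Payload 8.3 kg.
Tool frame: the origin (TCP) lies between the finger pads; the fingertips stand tcp_to_tips ahead of it and the grasp point (between the pads) lies 3 mm ahead of it (tcp_to_tips is the distance from the TCP to the fingertips, in m); z points along the fingers, x is the direction in which the jaws open and shut, and the axes are right-handed (so a half turn about z gives the same grasp; the last joint's range is limited). The gripper opens to 85 mm and grips with 20 to 120 N. Pads are 22 mm wide; open, the fingers measure 114 mm over their backs; the gripper's body (76 mm by 85 mm) begins 54 mm behind the grasp point. The pads swing forward as they close: fully open they stand 13 mm farther back than shut.
Start: joints at [-0.063, 0.383, 0.016, 1.37, -0.006, 1.388, -0.046], TCP at [0.625, 0, 0.22] pointing down, gripper open.
Joint ranges: [-2.95, 2.95], [-0.25, 2.06], [-1.52, 1.56], [0.18, 2.33], [-1.44, 4.58], [0.02, 2.06], [-3.01, 3.01]. Speed limits (rad/s): [2.39, 2.39, 3.01, 3.01, 3.14, 3.14, 3.14].

### API

Orientations are given as a unit quaternion [w, x, y, z].
In Python, from bench import get_state, camera, sign_off, tcp_to_tips gives the robot as it stands.
- The arm moves only by the tool apply_moves, never from a script. Its argument "series" is text: rows parted by semicolons, each of 5 numbers parted by spaces: the shift along the tool's x, y, z in mm, then the turn about the tool's z in degrees, then the opening, from -1 (shut) to 1 (fully open). A call has 1 to 12 rows; each row is the pose to reach, as a shift and turn from the pose commanded when the call began, along the tool's axes at that moment; what a row does not reach only later rows make up. A row lasts 1/8 s, in which the tool goes at most 62.5 mm and 10.7 degrees, less where a joint would pass 70% of its speed; a pose out of reach is approached as far as the arm can. A call with a gripper value outside its range is refused whole. The fingers move at their own pace and stop on an object; "force" is the grip in N (left out, the last holds). Time passes only in rows, so rows that repeat a pose let the fingers close. It gives the time, the measured TCP pose, the force and the opening at its end, in the units of the state.
- get_state(): the state, without advancing time (a new reading comes with each control period).
- camera(name): name is "scene" or "side" or "wrist"; returns a dict with "image" (420x560x3 uint8, red, green, blue), "fovy" (degrees; the focal length in pixels is half the picture's height over the tangent of half this angle, whatever the lens; pixels are square), "cx", "cy" (the principal point, pixels), "dist_coeffs" ([k1, k2, p1, p2, k3] as OpenCV has them; the pictures are not rectified), "R" (3x3) and "t" (3): a world point X has camera coordinates R X + t; the wrist camera has in their place "hand_eye" (4x4, takes a point from camera to tool coordinates, whose origin is the TCP and whose axes are the tool frame's). Camera axes: x right, y down, z forward; pixel columns grow to the right and rows downward; lengths in m; the calibration is good to about 2 mm. A picture is of the moment at which its call begins: read the wrist's pose just before it. There is no depth.
- sign_off(): hands the job in, once; it reports no verdict.
The state is a dict: "clock": time; "joints": joint angles; "qd": joint speeds; "tau": joint torques, N m; "eef_pos": TCP position; "tool_rot": TCP orientation; "contact_force": force on the tool from outside, world axes, zero at the start; "ft_torque": the same for the moment, N m; "grip_width": opening from 0.0 (shut) to 1.0 (fully open).
Only numpy, scipy, OpenCV 4.12 (cv2) and the standard library are available. Lean on these libraries where they do the work, as an engineer would, in place of code of your own. Each camera call takes 0.05 s, during which the arm holds its last target. There are 200 camera calls.

## Working session

There is one attempt and no reset: what is moved stays moved. The work goes in short steps, Python scripts to look and compute and a tool call to move; the robot and the scene stay as the last step left them, time stands still between calls to the robot, and variables do not carry over. Pictures are saved under pics/ and viewed, on a budget of 10 in all, crops included, one or two more only if the job needs it, and the job is handed in when it is done.

Besides the shell and the picture viewer there is one more tool, called after "Emit:" as name(argument=value, ...) on one line, values as JSON. apply_moves: Moves the arm, as the interface text tells. Its arguments: {"type":"object","properties":{"series":{"type":"string"},"force":{"type":"number"}},"required":["series"]}

```bash
mkdir -p pics; ls
python3 - <<'E'
from bench import *
import cv2,json
print(get_state(), tcp_to_tips)
for n in("scene","wrist"):
    c=camera(n); cv2.imwrite(f"pics/{n}0.png",c.pop("image")[:,:,::-1]); print(n,c)
E
```

```text
pics
{'clock': 0.0, 'joints': array([-0.06292428,  0.38427212,  0.01634481,  1.37113644, -0.00633731,
        1.38821573, -0.04649   ]), 'qd': array([ 2.44096900e-03,  4.49663949e-04, -2.10979272e-03,  6.78927802e-04,
        2.87482644e-05, -1.34142197e-03,  1.08938868e-03]), 'tau': array([-4.50568632e-04, -6.27588844e+01,  8.43669288e-01, -3.71825659e+01,
        1.65239023e-02,  1.39937960e-02, -1.08329079e-04]), 'eef_pos': array([6.24474532e-01, 8.14260028e-05, 2.18565507e-01]), 'tool_rot': array([-5.08473004e-06,  9.99999506e-01,  5.91861106e-05, -9.92167977e-04]), 'contact_force': array([ 0.18541656, -0.73767011, -0.31542784]), 'ft_torque': array([ 0.0085906 ,  0.00534693, -0.01364053]), 'grip_width': 0.9934288007378383} 0.022
scene {'fovy': 46.036290552309865, 'cx': 274.4059546890381, 'cy': 208.66547021597188, 'dist_coeffs': array([-0.10080413,  0.        ,  0.        ,  0.        ,  0.        ]), 'R': array([[-0.83611081,  0.54855911, -0.0012684 ],
       [ 0.32970574,  0.50068503, -0.8003803 ],
       [-0.43842084, -0.66962483, -0.59949125]]), 't': array([ 0.49414885, -0.18408243,  1.66740995])}
wrist {'fovy': 71.3598620644998, 'cx': 279.0209627446517, 'cy': 210.62642746676568, 'dist_coeffs': array([0.00402082, 0.        , 0.        , 0.        , 0.        ]), 'hand_eye': array([[ 9.99999739e-01,  6.36193674e-04,  3.42370851e-04,
         5.48995578e-04],
       [-7.11539626e-04,  9.49376906e-01,  3.14138481e-01,
        -8.10568372e-02],
       [-1.25186065e-04, -3.14138642e-01,  9.49377110e-01,
        -1.54072728e-01],
       [ 0.00000000e+00,  0.00000000e+00,  0.00000000e+00,
         1.00000000e+00]])}
```

View pics/scene0.png

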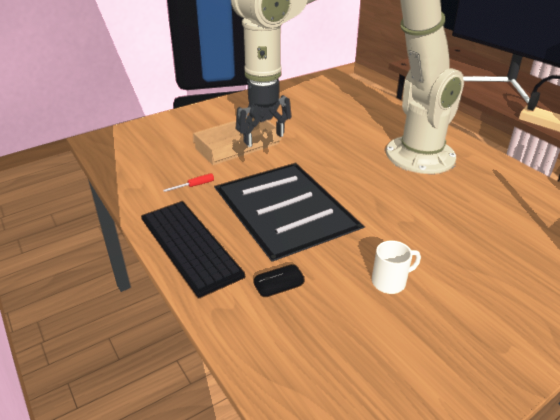

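View pics/wrist0.png

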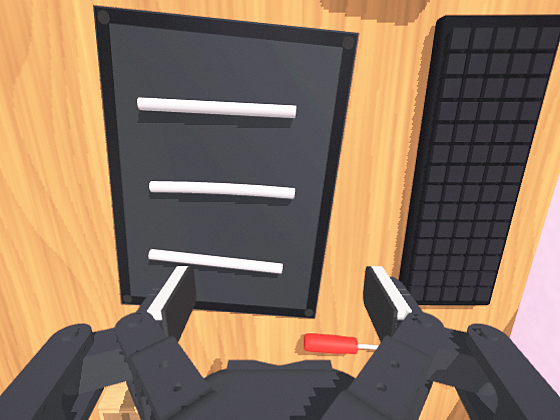

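Wrist view: tubes lie along world x at about (217,107), (222,189) and (215,262). The carton is bottom-left at (115,405), to the right of the robot, and the screwdriver is at (335,345). Next I measure these, including how far each tube bows in the plane.

```bash
cat > h.py <<'E'
import numpy as np,cv2
from bench import *
from scipy.spatial.transform import Rotation as Ro
def K(c):
    f=210/np.tan(np.radians(c["fovy"]/2)); return np.array([[f,0,c["cx"]],[0,f,c["cy"]],[0,0,1]])
def snap(n):
    s=get_state(); c=camera(n)
    if n=="wrist":
        q=s["tool_rot"]; T=np.eye(4); T[:3,:3]=Ro.from_quat([q[1],q[2],q[3],q[0]]).as_matrix(); T[:3,3]=s["eef_pos"]
        M=T@c["hand_eye"]; c["Rwc"],c["o"]=M[:3,:3],M[:3,3]
    else: c["Rwc"],c["o"]=c["R"].T,-c["R"].T@c["t"]
    return c
def world(c,px,z):
    p=cv2.undistortPoints(np.float64(px).reshape(-1,1,2),K(c),c["dist_coeffs"]).reshape(-1,2)
    d=np.c_[p,np.ones(len(p))]@c["Rwc"].T
    return c["o"]+d*((z-c["o"][2])/d[:,2])[:,None]
def tubes(c,box=(0,560,0,420),thr=150,z=.012):
    g=c["image"].astype(float).min(2); m=(g>thr); mm=np.zeros_like(m); mm[box[2]:box[3],box[0]:box[1]]=1; m&=mm
    n,l,st,ce=cv2.connectedComponentsWithStats(m.astype(np.uint8))
    for i in range(1,n):
        x,y,w,h,a=st[i]
        if a<300: continue
        pts=[]
        for u in range(x,x+w):
            v=np.where(l[:,u]==i)[0]
            wt=np.clip(g[v[0]-2:v[-1]+3,u]-80,0,150); vv=np.arange(v[0]-2,v[-1]+3)
            pts.append((u,(wt*vv).sum()/wt.sum()))
        P=world(c,pts,z); s=P[4:-4]
        q=np.polyfit(s[:,0],s[:,1],2); ends=P[[0,-1]]
        print("tube px",st[i,:4],"x",ends[:,0].round(4),"mid",ends.mean(0).round(4),"ymid %.4f"%np.polyval(q,ends[:,0].mean()),"len %.3f"%np.ptp(P[:,0]),"yaw %.2f"%np.degrees(np.arctan(np.polyfit(s[:,0],s[:,1],1)[0])),"bow mm %.2f"%(-q[0]*.09**2*1e3))
E
python3 - <<'E'
from h import *
c=snap("wrist"); tubes(c,(125,310,50,280))
print("glass",world(c,[(97,7),(357,34),(122,303),(313,317)],.005).round(3).tolist())
s=snap("scene")
print("glass",world(s,[(295,166),(362,224),(276,251),(217,186)],.005).round(3).tolist())
im=cv2.resize(s["image"][90:190,130:330],None,fx=4,fy=4,interpolation=2); cv2.imwrite("pics/carton.png",im[:,:,::-1])
E
```

```text
tube px [137  97 159  21] x [0.4606 0.6434] mid [0.552  0.0898 0.012 ] ymid 0.0886 len 0.183 yaw -2.73 bow mm 0.00
tube px [149 181 146  18] x [0.4605 0.6439] mid [ 0.5522 -0.0091  0.012 ] ymid -0.0080 len 0.183 yaw -2.77 bow mm 1.91
tube px [148 249 135  25] x [0.4456 0.629 ] mid [ 0.5373 -0.1113  0.012 ] ymid -0.1110 len 0.183 yaw -7.06 bow mm 0.01
glass [[0.429, 0.19, 0.005], [0.711, 0.165, 0.005], [0.393, -0.185, 0.005], [0.676, -0.209, 0.005]]
glass [[0.403, -0.165, 0.005], [0.422, 0.182, 0.005], [0.681, 0.145, 0.005], [0.668, -0.202, 0.005]]
```

View pics/carton.png

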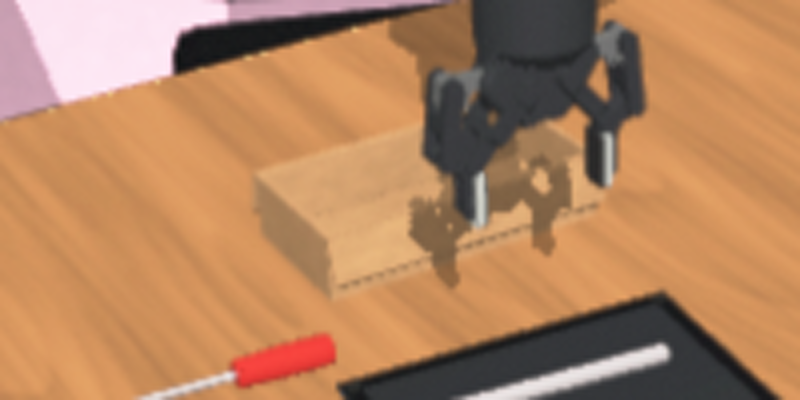

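Middle tube shows a 1.9 mm bow toward +y and the other two show none. I'll still check all three by feel, starting with tube 3 under the shut fingertips.

Run:
```python
from h import *
s=snap("scene")
print("top far/near-glass, far/outer",world(s,[(211.3,150.8),(193.8,133.8)],.06).round(3).tolist())
print("bottom near glass A, robot-side",world(s,[(212.5,164.5),(280,141.2)],0).round(3).tolist())
```

```text
top far/near-glass, far/outer [[0.624, -0.315, 0.06], [0.621, -0.45, 0.06]]
bottom near glass A, robot-side [[0.618, -0.329, 0.0], [0.347, -0.336, 0.0]]
```

Emit:
apply_moves(series="-30 -30 50 0 -1; -55 -60 100 2.7 -1; -72 -81 145 2.7 -1; -72 -81 160 2.7 -1; -72 -81 160 2.7 -1; -72 -81 160 2.7 -1", force=40)

```text
clock: 1.0
eef_pos: [0.5549, 0.08, 0.0612]
tool_rot: [-0.0, 1.0, -0.024, 0.001]
contact_force: [0.4, -0.1, -0.1]
grip_width: -0.002
```

Emit:
apply_moves(series="0 0 15 0 -1; 0 0 18 0 -1; 0 0 19 0 -1; 0 0 20 0 -1; 0 0 20 0 -1")

```text
clock: 1.62
eef_pos: [0.5531, 0.0811, 0.0397]
tool_rot: [-0.0, 1.0, -0.024, 0.0]
contact_force: [-0.3, 0.2, -0.1]
grip_width: -0.005
```

Emit:
apply_moves(series="0 0 1 0 -1; 0 0 1 0 -1; 0 0 1 0 -1")

```text
clock: 2.0
eef_pos: [0.553, 0.0811, 0.0386]
tool_rot: [-0.0, 1.0, -0.024, -0.0]
contact_force: [0.2, -0.7, -0.3]
grip_width: -0.002
```

Emit:
apply_moves(series="0 0 1 0 -1; 0 0 1 0 -1; 0 0 1 0 -1")

```text
clock: 2.38
eef_pos: [0.553, 0.081, 0.0376]
tool_rot: [-0.0, 1.0, -0.024, -0.0]
contact_force: [-1.5, -0.5, 0.3]
grip_width: 0.001
```

Run:
```python
from h import *
c=snap("wrist"); cv2.imwrite("pics/w1.png",c["image"][:,:,::-1]); tubes(c)
```

```text
tube px [137 221 283  22] x [0.4599 0.6465] mid [0.5532 0.0879 0.012 ] ymid 0.0884 len 0.187 yaw -2.73 bow mm 0.03
tube px [263 254  14  45] x [0.5405 0.5508] mid [0.5457 0.0557 0.012 ] ymid 0.0573 len 0.010 yaw -20.97 bow mm 540.96
tube px [282 254  14  45] x [0.5549 0.5632] mid [0.5591 0.0557 0.012 ] ymid 0.0567 len 0.008 yaw 19.62 bow mm 437.57Traceback (most recent call last):
  File "<stdin>", line 2, in <module>
  File "h.py", line 27, in tubes
    pts.append((u,(wt*vv).sum()/wt.sum()))
                   ~~^~~
ValueError: operands could not be broadcast together with shapes (3,) (5,)
```

View pics/w1.png

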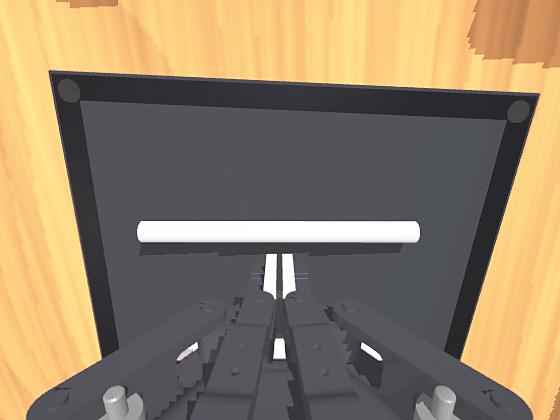

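The fingertips sit just behind the tube: its lower edge is at row 242 and the pads' front edge at row 254. So they missed it. I'll check where the front edge really is.

Run:
```python
from h import *
c=snap("wrist")
for z in(.0156,.03,.0376): print(z,world(c,[(280,254),(280,242),(280,221),(280,298)],z).round(4)[:,:2].tolist())
q=np.r_[c["Rwc"].T@(np.array([.553,.081,.0156])-c["o"])]; p=K(c)@q; print("tip centre px",p/p[2])
```

```text
0.0156 [[0.5539, 0.0734], [0.5543, 0.0821], [0.5549, 0.0968], [0.5523, 0.0391]]
0.03 [[0.5542, 0.0806], [0.5545, 0.0886], [0.5551, 0.1021], [0.5527, 0.0492]]
0.0376 [[0.5543, 0.0845], [0.5547, 0.0921], [0.5552, 0.105], [0.553, 0.0545]]
tip centre px [278.13767137 243.62146245   1.        ]
```

Run:
```python
from h import *
c=snap("wrist"); im=c["image"][200:320,210:350].astype(float)
im=np.clip((im/255)**.45*255,0,255).astype(np.uint8); cv2.imwrite("pics/w1b.png",cv2.resize(im,None,fx=5,fy=5,interpolation=2)[:,:,::-1])
```

```text
(no output)
```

View pics/w1b.png

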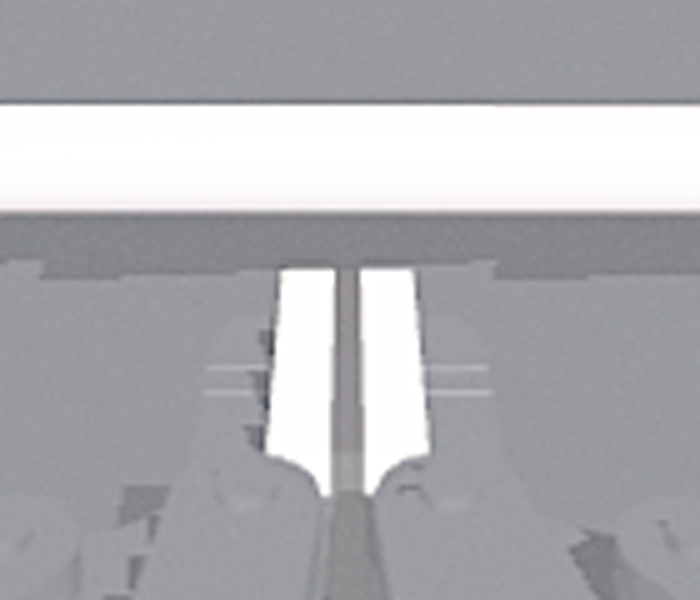

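The white pads' tip edge is at row 253, which doesn't fit the expected tip position. I'll check with the side camera.

Run:
```python
from h import *
c=snap("side")
def pr(X): return cv2.projectPoints(np.float64([X]),cv2.Rodrigues(c["R"])[0],c["t"],K(c),c["dist_coeffs"])[0].ravel()
print(c["o"])
for X in([.553,.081,.0156],[.553,.081,.0376],[.553,.092,.0156],[.553,.07,.0156],[.553,.0885,.019],[.553,.0885,.005]): print(X,pr(X))
u,v=pr([.553,.081,.0376]).astype(int); x0=max(0,u-60); y0=max(0,v-60)
im=c["image"][y0:y0+110,x0:x0+130]; print(x0,y0)
cv2.imwrite("pics/s1.png",cv2.resize(im,None,fx=5,fy=5,interpolation=2)[:,:,::-1])
```

```text
[-0.09982908 -0.70807892  0.66691014]
[0.553, 0.081, 0.0156] [232.99260942 207.95534195]
[0.553, 0.081, 0.0376] [232.44970799 199.90688511]
[0.553, 0.092, 0.0156] [229.85548711 206.2177309 ]
[0.553, 0.07, 0.0156] [236.16390953 209.71184972]
[0.553, 0.0885, 0.019] [230.76388949 205.53762702]
[0.553, 0.0885, 0.005] [231.11682222 210.58295546]
172 139
```

View pics/s1.png

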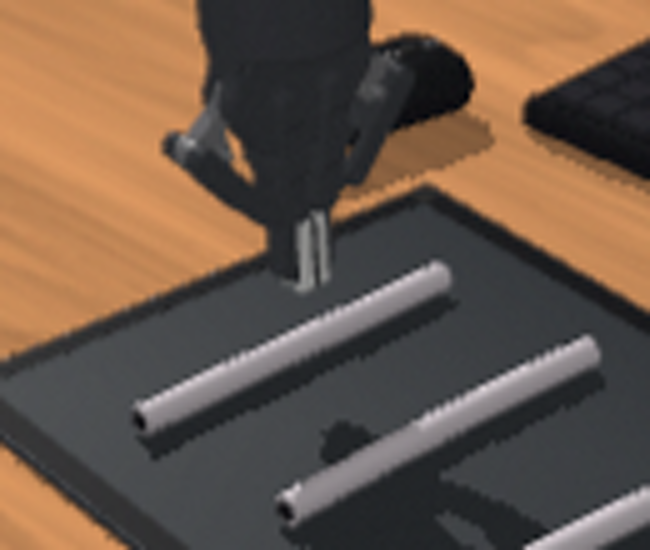

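Side view: the shut tips are at about (234,197), which puts them near z≈0.05, some 30 mm higher than tcp_to_tips implies. The wrist view agrees with that. I'll trust touch and go down gently.

Emit:
apply_moves(series="0 0 10 0 -1; 0 0 18 0 -1; 0 0 22 0 -1; 0 0 22 0 -1")

```text
clock: 3.08
eef_pos: [0.5526, 0.081, 0.015]
tool_rot: [0.0, 1.0, -0.024, -0.001]
contact_force: [-0.2, -1.5, 0.6]
grip_width: -0.001
```

Emit:
apply_moves(series="0 0 1 0 -1; 0 0 2 0 -1; 0 0 2 0 -1")

```text
clock: 3.45
eef_pos: [0.553, 0.0811, 0.0137]
tool_rot: [-0.0, 1.0, -0.024, 0.0]
contact_force: [0.7, -0.6, 0.8]
grip_width: -0.004
```

Emit:
apply_moves(series="0 0 1 0 -1; 0 0 2 0 -1; 0 0 2 0 -1")

```text
clock: 3.82
eef_pos: [0.5529, 0.081, 0.0115]
tool_rot: [-0.0, 1.0, -0.024, -0.0]
contact_force: [0.1, -0.2, -0.1]
grip_width: 0.001
```

Emit:
apply_moves(series="0 0 1 0 -1; 0 0 2 0 -1; 0 0 2 0 -1")

```text
clock: 4.2
eef_pos: [0.5529, 0.081, 0.0095]
tool_rot: [0.0, 1.0, -0.024, -0.0]
contact_force: [0.1, -0.6, 0.2]
grip_width: -0.001
```

Emit:
apply_moves(series="0 0 1 0 -1; 0 0 2 0 -1; 0 0 2 0 -1")

```text
clock: 4.58
eef_pos: [0.553, 0.0811, 0.0076]
tool_rot: [-0.0, 1.0, -0.024, -0.0]
contact_force: [-0.5, 0.0, 0.2]
grip_width: -0.001
```

Run:
```python
from h import *
c=snap("wrist"); im=c["image"][180:340,180:380].astype(float)
im=np.clip((im/255)**.6*255,0,255).astype(np.uint8); cv2.imwrite("pics/w2.png",cv2.resize(im,None,fx=3,fy=3,interpolation=2)[:,:,::-1])
```

```text
(no output)
```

View pics/w2.png

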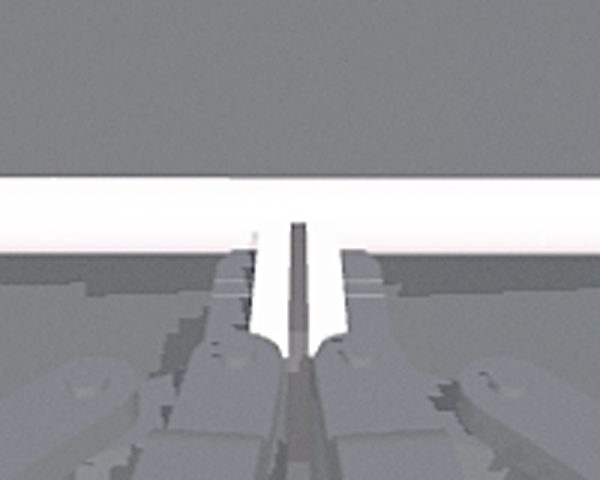

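The tip edge (row 254) now covers the lower half of the tube, with no contact yet. I keep going in 1 mm steps.

Emit:
apply_moves(series="0 0 1 0 -1; 0 0 2 0 -1; 0 0 2 0 -1")

```text
clock: 5.0
eef_pos: [0.5532, 0.0813, 0.0071]
tool_rot: [-0.0, 1.0, -0.023, 0.0]
contact_force: [-5.8, -0.9, 14.1]
grip_width: -0.002
```

Emit:
apply_moves(series="0 0 1 0 -1; 0 0 1 0 -1")

```text
clock: 5.25
eef_pos: [0.5533, 0.0815, 0.0069]
tool_rot: [-0.0, 1.0, -0.023, 0.001]
contact_force: [-9.4, -1.2, 23.5]
grip_width: 0.003
```

Emit:
apply_moves(series="0 0 1 0 -1; 0 0 1 0 -1")

```text
clock: 5.5
eef_pos: [0.5534, 0.0815, 0.0068]
tool_rot: [-0.0, 1.0, -0.023, 0.001]
contact_force: [-13.5, -2.0, 30.9]
grip_width: 0.0
```

Contact at TCP z≈0.007, at about 9 N/mm. I ease off to about 14 N and roll tube 3 in short legs, reading the height and force after each.

Emit:
apply_moves(series="0 0 -2 0 -1; 0 -4 -2 0 -1; 0 -8 -2 0 -1; 0 -12 -2 0 -1; 0 -12 -2 0 -1")

```text
clock: 6.12
eef_pos: [0.5539, 0.0941, 0.0071]
tool_rot: [-0.001, 1.0, -0.023, 0.0]
contact_force: [-5.5, 0.4, 13.6]
grip_width: -0.0
```

Emit:
apply_moves(series="0 -4 0 0 -1; 0 -8 0 0 -1; 0 -12 0 0 -1; 0 -12 0 0 -1")

```text
clock: 6.62
eef_pos: [0.5544, 0.1061, 0.0071]
tool_rot: [-0.001, 1.0, -0.023, 0.0]
contact_force: [-4.8, 1.0, 13.8]
grip_width: 0.001
```

Emit:
apply_moves(series="0 -4 0 0 -1; 0 -8 0 0 -1; 0 -8 0 0 -1")

```text
clock: 7.0
eef_pos: [0.5549, 0.1144, 0.0067]
tool_rot: [-0.001, 1.0, -0.023, 0.001]
contact_force: [-3.7, 2.4, 8.2]
grip_width: 0.0
```

```bash
sed -i 's/v\[0\]-2:v\[-1\]+3,u\]/np.clip(np.arange(v[0]-2,v[-1]+3),0,419),u]/' h.py
python3 - <<'E'
from h import *
tubes(snap("wrist"),(20,540,120,252))
E
```

Emit:
apply_moves(series="0 0 -6 0 -1; 0 9 -6 0 -1; 0 18 -6 0 -1; 0 18 -6 0 -1")

```text
clock: 7.55
eef_pos: [0.5535, 0.0931, 0.0113]
tool_rot: [0.0, 1.0, -0.025, -0.0]
contact_force: [-0.0, -0.1, -0.6]
grip_width: -0.003
```

Run:
```python
from h import *
c=snap("wrist"); print(get_state()["eef_pos"])
tubes(c,(20,265,120,320)) 
tubes(c,(300,540,120,320))
```

```text
[0.55352484 0.09401388 0.01136611]
tube px [114 229 151  25] x [0.4604 0.5461] mid [0.5032 0.1073 0.012 ] ymid 0.1078 len 0.086 yaw -2.77 bow mm 0.13
tube px [300 229 143  25] x [0.5667 0.6477] mid [0.6072 0.1024 0.012 ] ymid 0.1027 len 0.081 yaw -2.77 bow mm 0.03
```

Emit:
apply_moves(series="0 -2 0 0 -1; 0 -2 6 0 -1; 0 -2 6 0 -1; 0 -7 6 0 -1; 0 -12 6 0 -1; 0 -17 6 0 -1; 0 -17 6 0 -1")

```text
clock: 8.48
eef_pos: [0.5551, 0.1137, 0.0071]
tool_rot: [-0.001, 1.0, -0.023, 0.001]
contact_force: [-3.1, 0.5, 15.3]
grip_width: -0.003
```

Emit:
apply_moves(series="0 -5 0 0 -1; 0 -10 0 0 -1; 0 -15 0 0 -1; 0 -15 0 0 -1")

```text
clock: 8.98
eef_pos: [0.5559, 0.129, 0.0068]
tool_rot: [-0.001, 1.0, -0.023, 0.001]
contact_force: [-3.0, 1.4, 11.4]
grip_width: -0.0
```

Emit:
apply_moves(series="0 0 -6 0 -1; 0 7 -6 0 -1; 0 14 -6 0 -1; 0 14 -6 0 -1; 0 14 0 0 -1; 0 14 0 0 -1; 0 9 0 0 -1; 0 4 0 0 -1; 0 4 0 0 -1")

```text
clock: 10.1
eef_pos: [0.5557, 0.1248, 0.0071]
tool_rot: [-0.001, 1.0, -0.023, 0.001]
contact_force: [-5.0, 1.1, 13.7]
grip_width: -0.002
```

Emit:
apply_moves(series="0 -5 0 0 -1; 0 -10 0 0 -1; 0 -15 0 0 -1; 0 -18 0 0 -1; 0 -18 0 0 -1")

```text
clock: 10.72
eef_pos: [0.5565, 0.1427, 0.007]
tool_rot: [-0.001, 1.0, -0.023, 0.001]
contact_force: [-3.4, 1.4, 13.5]
grip_width: -0.003
```

Emit:
apply_moves(series="0 0 -8 0 -1; 0 10 -20 0 -1; 0 20 -40 0 -1; 0 20 -40 0 -1")

```text
clock: 11.22
eef_pos: [0.5563, 0.1194, 0.0473]
tool_rot: [-0.0, 1.0, -0.025, 0.002]
contact_force: [0.4, -0.4, 0.2]
grip_width: -0.005
```

Run:
```python
from h import *
c=snap("wrist"); print(get_state()["eef_pos"])
tubes(c,(20,260,50,320)) 
tubes(c,(300,540,50,320))
```

```text
[0.55546588 0.1201706  0.04623475]
tube px [139 204 121  20] x [0.4623 0.5441] mid [0.5032 0.1383 0.012 ] ymid 0.1385 len 0.082 yaw -2.80 bow mm -0.05
tube px [300 204 112  20] x [0.5722 0.6481] mid [0.6101 0.1332 0.012 ] ymid 0.1334 len 0.076 yaw -2.71 bow mm 0.13
```

Tube 3 ran true for 47 mm: TCP z stayed at 0.0067–0.0071 and the force did not rise. Now the middle tube, rolled toward −y so that the suspected bow comes up.

Emit:
apply_moves(series="1 50 0 0 -1; 2 100 0 0 -1; 2 120 10 0 -1; 2 120 33 0 -1; 2 120 33 0 -1; 2 120 38 0 -1; 2 120 40 0 -1; 2 120 40 0 -1")

```text
clock: 12.28
eef_pos: [0.5517, 0.0022, 0.0066]
tool_rot: [-0.0, 1.0, -0.023, 0.001]
contact_force: [-1.8, 1.8, 5.0]
grip_width: -0.0
```

Emit:
apply_moves(series="0 4 0 0 -1; 0 8 0 0 -1; 0 8 0 0 -1")

```text
clock: 12.65
eef_pos: [0.5514, -0.0058, 0.0077]
tool_rot: [-0.001, 1.0, -0.023, 0.001]
contact_force: [-6.7, 1.3, 15.2]
grip_width: -0.005
```

Emit:
apply_moves(series="0 4 0 0 -1; 0 8 0 0 -1; 0 8 0 0 -1")

```text
clock: 13.02
eef_pos: [0.5511, -0.0141, 0.0082]
tool_rot: [-0.0, 1.0, -0.023, 0.001]
contact_force: [-8.3, 1.4, 21.0]
grip_width: -0.002
```

Emit:
apply_moves(series="0 4 0 0 -1; 0 8 0 0 -1; 0 8 0 0 -1")

```text
clock: 13.4
eef_pos: [0.5507, -0.0225, 0.0084]
tool_rot: [-0.0, 1.0, -0.023, 0.001]
contact_force: [-9.2, -0.3, 22.5]
grip_width: 0.002
```

The force rose from 5 to 22 N and the TCP rose 1.8 mm: the middle tube lifts, so it's bent. I roll it back, lift and turn the jaws across it.

Emit:
apply_moves(series="0 -6 0 0 -1; 0 -12 0 0 -1; 0 -18 0 0 -1; 0 -23 0 0 -1; 0 -23 0 0 -1; 0 -23 -8 0 -1; 0 -23 -40 10 -1; 0 -20 -60 20 -1; 0 -17 -60 30 -1; 0 -14 -60 40 0; 0 -14 -60 50 0; 0 -14 -60 60 0")

```text
clock: 14.9
eef_pos: [0.5508, -0.0095, 0.0659]
tool_rot: [0.0, 0.852, -0.523, 0.0]
contact_force: [-0.9, 0.7, -0.1]
grip_width: 0.499
```

Emit:
apply_moves(series="0 0 0 10 0; 0 0 0 20 0; 0 0 0 30 0; 0 0 0 30 0; 0 0 0 30 0")

```text
clock: 15.52
eef_pos: [0.5507, -0.0091, 0.0657]
tool_rot: [-0.0, -0.692, 0.722, -0.0]
contact_force: [0.3, 0.2, -0.5]
grip_width: 0.494
```

Run:
```python
from h import *
c=snap("wrist"); print(get_state())
cv2.imwrite("pics/w3.png",c["image"][:,:,::-1])
```

```text
{'clock': 15.575, 'joints': array([-0.27804761,  0.35960709,  0.28923302,  1.78253692, -0.11837497,
        1.01622608, -1.55863837]), 'qd': array([ 1.51506196e-03, -3.60319485e-04, -1.16323141e-04,  1.65485448e-06,
       -5.71531147e-04,  3.09641999e-04, -1.22358515e-02]), 'tau': array([-8.66105128e-02, -5.39940083e+01,  4.32120055e+00, -3.19474733e+01,
        1.72742014e-02,  6.19324288e-03,  2.40238494e-02]), 'eef_pos': array([ 0.55078718, -0.00906317,  0.06572604]), 'tool_rot': array([ 5.46318467e-05, -6.91386313e-01,  7.22485268e-01, -3.14981496e-05]), 'contact_force': array([-0.01561677,  0.29020564,  0.49698607]), 'ft_torque': array([-0.01844622,  0.06488358,  0.01084939]), 'grip_width': 0.4993123378121183}
```

View pics/w3.png

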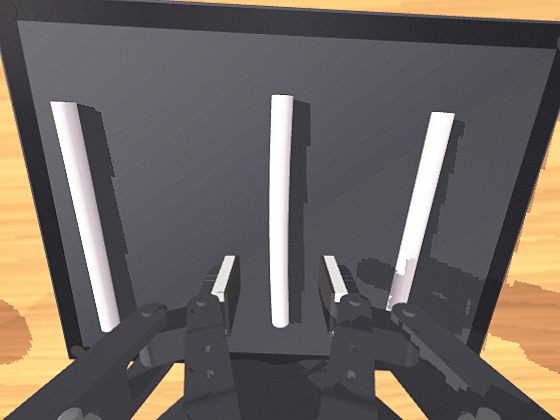

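The bent tube (column 281, rows 95–327) sits between the open pads. I measure its centre line and descend.

Run:
```python
from h import *
c=snap("wrist"); print(world(c,[(282,95),(279.5,210),(281,327)],.014).round(4).tolist())
```

```text
[[0.6435, -0.0146, 0.014], [0.5644, -0.0096, 0.014], [0.4595, -0.0064, 0.014]]
```

Emit:
apply_moves(series="0 0 30 0 0; 0 0 55 0 0; 0 0 60 0 0; 0 0 60 0 0")

```text
clock: 16.12
eef_pos: [0.5509, -0.0091, 0.0059]
tool_rot: [-0.0, -0.69, 0.723, 0.0]
contact_force: [-1.0, -1.0, 0.4]
grip_width: 0.497
```

Emit:
apply_moves(series="0 0 5 0 0; 0 0 11 0 0; 0 0 11 0 -1; 0 0 11 0 -1; 0 0 11 0 -1; 0 0 11 0 -1; 0 0 11 0 -1", force=50)

```text
clock: 17.0
eef_pos: [0.5508, -0.009, -0.0053]
tool_rot: [0.0, -0.69, 0.724, -0.0]
contact_force: [-1.5, -0.2, 1.5]
grip_width: 0.143
```

Emit:
apply_moves(series="0 0 -20 0 -1; 0 0 -50 0 -1; 0 0 -100 0 -1; 0 0 -110 0 -1; 0 0 -110 0 -1")

```text
clock: 17.62
eef_pos: [0.551, -0.0088, 0.1049]
tool_rot: [0.001, -0.69, 0.723, -0.0]
contact_force: [-0.3, 0.3, -0.7]
grip_width: 0.141
```

Run:
```python
from h import *
c=snap("wrist"); 
cv2.imwrite("pics/w4.png",c["image"][:,:,::-1])
```

```text
(no output)
```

View pics/w4.png

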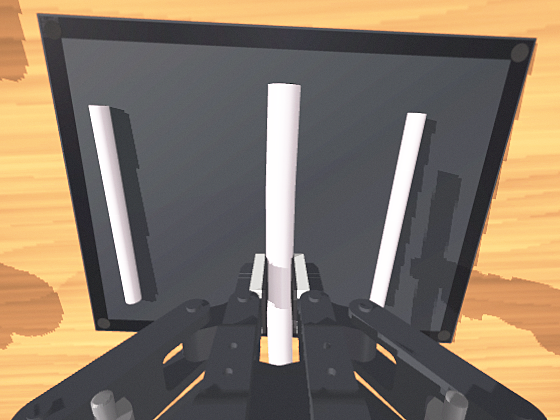

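The tube is held (opening 14%). I carry it over the carton centre, near (0.49, −0.385).

Emit:
apply_moves(series="40 5 0 0 -1; 85 10 0 0 -1; 130 15 0 0 -1; 175 20 0 0 -1; 220 25 0 0 -1; 265 30 0 0 -1; 310 35 0 0 -1; 350 40 0 0 -1; 378 43 0 0 -1; 378 43 0 0 -1; 378 43 0 0 -1")

```text
clock: 19.05
eef_pos: [0.4897, -0.3831, 0.1029]
tool_rot: [-0.0, -0.69, 0.723, 0.001]
contact_force: [-0.3, -0.2, -1.0]
grip_width: 0.143
```

Run:
```python
from h import *
c=snap("wrist"); s=snap("side")
cv2.imwrite("pics/w5.png",np.hstack([cv2.resize(c["image"],(400,300)),cv2.resize(s["image"],(400,300))])[:,:,::-1])
```

```text
(no output)
```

View pics/w5.png

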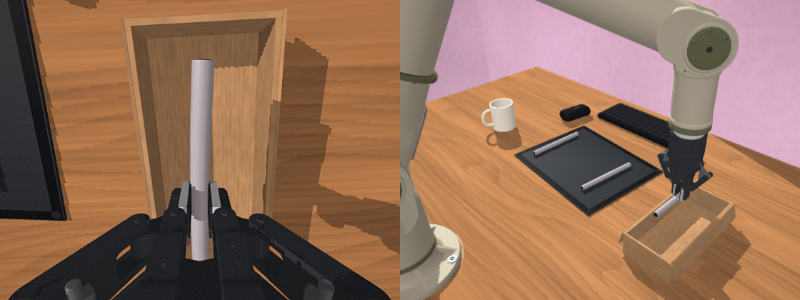

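The tube hangs over the open carton; in the half-size view the rim's far corners are at (124,18) and (286,10). I check the carton's centre line.

Run:
```python
from h import *
c=snap("wrist"); print(world(c,[(173.6,25),(400,14),(215,301),(381,280)],.06).round(3).tolist())
```

```text
[[0.624, -0.326, 0.06], [0.623, -0.458, 0.06], [0.433, -0.329, 0.06], [0.446, -0.459, 0.06]]
```

Emit:
apply_moves(series="9 -4 20 0 -1; 9 -4 50 0 -1; 9 -4 75 0 -1; 9 -4 75 0 -1")

```text
clock: 19.7
eef_pos: [0.4919, -0.3923, 0.0262]
tool_rot: [-0.001, -0.69, 0.723, 0.003]
contact_force: [-0.1, 0.9, -0.8]
grip_width: 0.136
```

Emit:
apply_moves(series="0 0 12 0 -1; 0 0 24 0 -1; 0 0 30 0 -1; 0 0 30 0 -1; 0 0 30 0 -1")

```text
clock: 20.32
eef_pos: [0.4938, -0.3939, 0.0]
tool_rot: [0.0, -0.69, 0.724, -0.0]
contact_force: [-0.4, -0.8, -0.5]
grip_width: 0.138
```

Emit:
apply_moves(series="0 0 3 0 -1; 0 0 3 0 -0.2; 0 0 3 0 -0.2; 0 0 3 0 -0.2; 0 0 3 0 -0.2; 0 0 -20 0 -0.2; 0 0 -60 0 -0.2; 0 0 -100 0 -0.2; 0 0 -110 0 -0.2")

```text
clock: 21.45
eef_pos: [0.4948, -0.3949, 0.1129]
tool_rot: [0.001, -0.69, 0.724, -0.003]
contact_force: [0.0, 0.4, -0.8]
grip_width: 0.4
```

Emit:
apply_moves(series="0 0 0 -9 -1; -30 -3 0 -18 -1; -65 -7 0 -27 -1; -100 -11 0 -36 -1; -140 -15 0 -45 -1; -175 -18 0 -54 -1; -210 -22 0 -63 -1; -245 -26 0 -72 -1; -276 -29 0 -81 -1; -276 -29 0 -85.6 -1; -276 -29 0 -85.6 -1; -276 -29 0 -85.6 -1")

```text
clock: 22.95
eef_pos: [0.5351, -0.12, 0.1092]
tool_rot: [0.0, 0.998, -0.063, -0.0]
contact_force: [0.7, -0.6, 0.3]
grip_width: -0.002
```

Run:
```python
from h import *
c=snap("wrist"); print(get_state()["eef_pos"]); tubes(c,(20,255,180,330)); tubes(c,(310,540,180,330))
cv2.imwrite("pics/w6.png",c["image"][:,:,::-1])
```

```text
[ 0.53521435 -0.1200338   0.10928647]
tube px [177 191  78  16] x [0.4465 0.5146] mid [ 0.4806 -0.1037  0.012 ] ymid -0.1038 len 0.068 yaw -7.11 bow mm -0.16
tube px [310 191  76  16] x [0.5643 0.6306] mid [ 0.5974 -0.118   0.012 ] ymid -0.1182 len 0.066 yaw -7.13 bow mm 0.11
```

Emit:
apply_moves(series="2 -1 40 0 -1; 2 -1 80 0 -1; 2 -1 96 0 -1; 2 -1 96 0 -1; 2 -1 101 0 -1; 2 -1 103 0 -1; 2 -1 103 0 -1")

```text
clock: 23.88
eef_pos: [0.5384, -0.1188, 0.0074]
tool_rot: [0.0, 0.998, -0.062, 0.001]
contact_force: [0.6, 0.4, 1.3]
grip_width: 0.0
```

Emit:
apply_moves(series="0 -5 0.5 0 -1; 0 -10 0.5 0 -1; 0 -10 0.5 0 -1")

```text
clock: 24.25
eef_pos: [0.5398, -0.1079, 0.0073]
tool_rot: [-0.0, 0.998, -0.061, 0.001]
contact_force: [-0.7, 0.3, 7.4]
grip_width: 0.002
```

Emit:
apply_moves(series="0 -5 0 0 -1; 0 -10 0 0 -1; 0 -10 0 0 -1")

```text
clock: 24.62
eef_pos: [0.541, -0.0979, 0.0072]
tool_rot: [-0.0, 0.998, -0.061, 0.001]
contact_force: [-1.0, 0.8, 7.1]
grip_width: -0.001
```

Emit:
apply_moves(series="0 -5 0 0 -1; 0 -10 0 0 -1; 0 -10 0 0 -1")

```text
clock: 25.0
eef_pos: [0.5423, -0.0878, 0.0071]
tool_rot: [-0.0, 0.998, -0.061, 0.001]
contact_force: [-0.1, 0.8, 7.3]
grip_width: -0.001
```

Emit:
apply_moves(series="0 0 -6 0 -1; 0 8 -6 0 -1; 0 16 -6 0 -1; 0 16 -6 0 -1; 0 16 0.5 0 -1; 0 16 0.5 0 -1; 0 11 0.5 0 -1; 0 6 0.5 0 -1; 0 1 0.5 0 -1; 0 1 0.5 0 -1")

```text
clock: 26.25
eef_pos: [0.5419, -0.089, 0.007]
tool_rot: [-0.0, 0.998, -0.061, 0.001]
contact_force: [-5.3, 1.3, 17.9]
grip_width: -0.0
```

Emit:
apply_moves(series="0 -5 0 0 -1; 0 -10 0 0 -1; 0 -15 0 0 -1; 0 -15 0 0 -1")

```text
clock: 26.75
eef_pos: [0.5438, -0.0741, 0.007]
tool_rot: [-0.0, 0.998, -0.061, 0.001]
contact_force: [-6.3, 2.1, 17.7]
grip_width: 0.001
```

Emit:
apply_moves(series="0 0 -6 0 -1; 0 7 -6 0 -1; 0 14 -6 0 -1; 0 14 -6 0 -1; 0 14 0 0 -1; 0 14 0 0 -1; 0 9 0 0 -1; 0 4 0 0 -1; 0 -1 0 0 -1; 0 -1 0 0 -1")

```text
clock: 28.0
eef_pos: [0.5439, -0.0731, 0.007]
tool_rot: [-0.0, 0.998, -0.061, 0.001]
contact_force: [-5.7, 2.1, 17.1]
grip_width: -0.004
```

Emit:
apply_moves(series="0 -5 0 0 -1; 0 -10 0 0 -1; 0 -16 0 0 -1; 0 -16 0 0 -1")

```text
clock: 28.5
eef_pos: [0.5459, -0.0569, 0.0069]
tool_rot: [-0.0, 0.998, -0.061, 0.001]
contact_force: [-5.6, 2.2, 17.0]
grip_width: -0.002
```

Emit:
apply_moves(series="0 0 -8 0 -1; 0 0 -50 0 -1; 0 0 -100 0 -1; 0 10 -150 0 -1; 0 20 -200 0 -1; 0 20 -200 0 -1; 0 20 -200 0 -1")

```text
clock: 29.38
eef_pos: [0.5424, -0.0777, 0.2049]
tool_rot: [-0.0, 0.998, -0.062, -0.0]
contact_force: [-0.7, -0.1, -0.4]
grip_width: 0.002
```

Run:
```python
from h import *
c=snap("wrist"); print(get_state()["eef_pos"]); tubes(c)
cv2.imwrite("pics/w7.png",np.hstack([cv2.resize(c["image"],(400,300)),cv2.resize(camera("side")["image"],(400,300))])[:,:,::-1])
```

```text
[ 0.54203249 -0.07748979  0.20417297]
tube px [202 167 154  12] x [0.4533 0.635 ] mid [ 0.5442 -0.0625  0.012 ] ymid -0.0629 len 0.182 yaw -7.02 bow mm 0.04
tube px [264 254  13  45] x [0.5055 0.5262] mid [ 0.5158 -0.1969  0.012 ] ymid -0.1974 len 0.021 yaw -26.92 bow mm 246.25
tube px [282 254  14  45] x [0.5349 0.5468] mid [ 0.5408 -0.1997  0.012 ] ymid -0.1998 len 0.014 yaw 7.67 bow mm 176.33
```

View pics/w7.png

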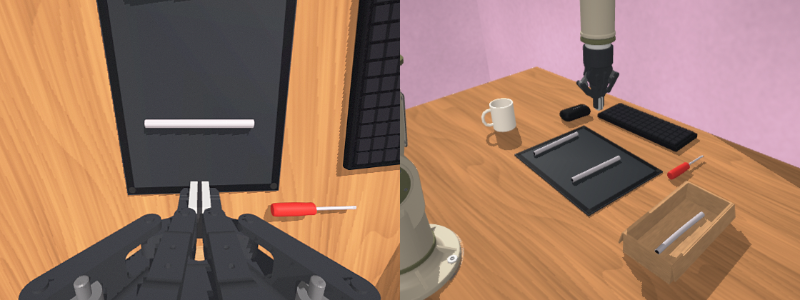

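The bent tube lies in the carton at about (680,232). Both straight tubes are on the glass, tube 1 now 48 mm from its start, and the mug, mouse and screwdriver look undisturbed. The arm is clear, so I hand in.

```bash
python3 -c "
from bench import *
s=get_state();print(s['clock'],s['contact_force']);print(sign_off())"
```

```text
29.475 [0.29295335 0.91434852 0.18400603]
the job is handed in; nothing more can be done
None
```

The job is handed in at 29.5 s. The middle tube is bent and lies in the carton; the two outer tubes run true and are still on the glass.

- **Tubes 1 and 3 (right and left):** I rolled each one about 48 mm and 47 mm toward +y, just over a full turn. The fingertip height stayed within about 0.5 mm and the force did not rise as they turned. The picture also shows no bow in either.
- **Tube 2 (middle):** when rolled toward −y, the fingertip rose about 1.8 mm and the force went from 5 to 22 N. The picture showed a 1.9 mm bow, which agrees. I gripped it and set it down in the carton.

**Last checks:** the final side picture shows the bent tube lying in the carton and both straight tubes on the glass. The mug, mouse and screwdriver look untouched; I judged that by eye and did not measure their positions. The arm was clear, with wrist force under 1 N.

**One disagreement:** the given `tcp_to_tips` (22 mm ahead of the TCP) did not match what I found. By touch and in two cameras, the shut fingertips stand about 12 mm behind the reported TCP. I used the touched height for everything after that.

I viewed 10 pictures in all, crops and the two side-by-side composites included.

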